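# Switch the solvent selector to line six and start the pump

### The arm

A 6-joint arm with a two-finger parallel gripper is mounted at the origin on the work surface. World frame = base frame: x ahead of the robot, y to its left, z up, the work surface at z = 0. Lengths are in m, angles in rad, forces in N, time in s.
With the tool pointing down it reaches from about 0.425 to 0.95 m from the base axis. Payload 3.5 kg.
Tool frame: the origin (TCP) lies on the centre line of the jaws, within the pads' length; the fingertips stand 11 mm ahead of it and the grasp point (between the pads) lies 8 mm behind it; y points along the fingers, x is the direction in which the jaws open and shut, and the axes are right-handed (so a half turn about y gives the same grasp; the last joint's range is limited). The gripper opens to 85 mm and grips with 20 to 120 N. Pads are 22 mm wide; open, the fingers measure 114 mm over their backs; the gripper's body (76 mm by 85 mm) begins 54 mm behind the grasp point. The pads swing forward as they close: fully open they stand 13 mm farther back than shut.
Start: joints at [1.081, 0.286, 1.577, -0, 1.279, -0.15], TCP at [0.225, 0.636, 0.242] pointing down, gripper open.
Joint ranges: [-2.77, 2.77], [-0.9, 2.22], [0.21, 2.48], [-1.53, 4.67], [0.24, 2.81], [-2.84, 2.84]. Speed limits (rad/s): [2.79, 2.79, 3.14, 3.14, 3.14, 3.14].

### API

Orientations are given as a unit quaternion [x, y, z, w].
In Python, from plant import get_state, read_camera, sign_off gives the robot as it stands.
- The arm moves only by the shell command python3 -m inch 'ROWS' [FORCE]. ROWS is JSON, a list of rows, each an object of numbers: "ax", "ay", "az": the turn, a rotation vector about the tool's x, y, z in rad; "x", "y", "z": the shift along the tool's x, y, z in mm; "hand": the closure, from -1 (fully open) to 1 (shut). In form: [{"ax": .., "ay": .., "az": .., "x": .., "y": .., "z": .., "hand": ..}, ...]. A call has 1 to 5 rows; each row shifts and turns the commanded pose from where the row before left it, along the tool's axes as they then stand; what a row does not reach is not made up. A row lasts 1/12 s, in which the tool goes at most 41.7 mm and 7.16 degrees, less where a joint would pass 70% of its speed; a pose out of reach is approached as far as the arm can. A call with a gripper value outside its range is refused whole. The fingers move at their own pace and stop on an object; FORCE is the grip in N (left out, the last holds). Time passes only in rows, so rows that do not move let the fingers close. It gives the time, the measured TCP pose, the force and the opening at its end, in the units of the state.
- get_state(): the state, without advancing time (a new reading comes with each control period).
- read_camera(name): name is "side" or "top"; returns a dict with "img" (420x560x3 uint8, red, green, blue), "fov_y" (degrees; the focal length in pixels is half the picture's height over the tangent of half this angle, whatever the lens; pixels are square), "cx", "cy" (the principal point, pixels), "distortion" ([k1, k2, p1, p2, k3] as OpenCV has them; the pictures are not rectified), "T" (4x4, takes a point from camera to world coordinates). Camera axes: x right, y down, z forward; pixel columns grow to the right and rows downward; lengths in m; the calibration is good to about 2 mm. A picture is of the moment at which its call begins. There is no depth.
- sign_off(): hands the job in, once; it reports no verdict.
The state is a dict: "time": time; "qpos": joint angles; "dq": joint speeds; "joint_efforts": joint torques, N m; "eef_pos": TCP position; "tcp_rot": TCP orientation; "contact_force": force on the tool from outside, world axes, zero at the start; "wrist_torque": the same for the moment, N m; "opening": opening from 0.0 (shut) to 1.0 (fully open).
Only numpy, scipy, OpenCV 4.12 (cv2) and the standard library are available. Lean on these libraries where they do the work, as an engineer would, in place of code of your own. Each camera call takes 0.05 s, during which the arm holds its last target. There are 200 camera calls.

### The job

Pushing with a fingertip, turn the lever of the solvent selector to its sixth position, counting the bar mark as the first and going clockwise seen from above, and leave it seated in that click. Only then press the round button on the small start box fully down and let it come up again. Do not pinch the lever between the fingers, leave the small knob alone, and do not shift or lift anything else.

Things in the scene. Friction and masses are not known exactly. Their poses are not given: they have to be found in the camera images.
- valve: solvent selector unit, fixed to the bench: dark grey case 200 x 200 x 60 mm, origin at the centre of its underside, z up. On top, centred, a round aluminium dial plate 160 mm across, 3 mm thick, with eight dark marks 70 mm from its centre, 30 degrees apart: first a bar 14 x 6 mm, then clockwise seven dots of 6 mm; no mark on the side facing the unit's -x
- mark_first (a point): the first mark (bar), on the dial plate's face: 105 degrees counter-clockwise (from above) from the unit's own +x direction, 70 mm from the dial's centre. The first click points here
- mark_sixth (a point): the sixth mark (a dot), on the dial plate's face: 45 degrees clockwise (from above) from the unit's own +x direction, 70 mm from the dial's centre. The lever must end pointing here
- dial_centre (a point): centre of the dial on the plate's upper face, on the lever's vertical turning axis; 63 mm above the bench
- selector (a joint): lever angle in rad, growing clockwise seen from above: 0 at the first mark, a click each 0.524 rad (30 degrees), sixth at 2.618, eighth and last at 3.665; stops just beyond the first and last. Starts in the first, second or third click. Sprung: a push of 2 to 3 N 38 mm from the axis moves it out of a click; past half way (0.26 rad) it springs into the next click and stays
- selector_tip (a point): top of the lever's outer end, 58 mm from the axis, 36 mm above the dial plate; x axis outward along the lever. The lever is a black upright blade from 13 mm behind the axis to 59 mm out, 16 mm thick, sides from 4 to 32 mm above the plate, white line on its ridge near the outer end; round hub at its foot 40 mm across, 12 mm tall. Pushing its left side turns it clockwise
- trim (a joint): turn (rad, 0 at the start) of the small black knob on the unit's corner, 74 mm towards the unit's -x and 74 mm towards its -y from the dial's centre, on a base 48 mm across, top about 44 mm above the case. To be left alone
- startbox: start box, fixed to the bench: dark grey, 90 x 90 x 45 mm, origin at the centre of its underside. It stands left or right of the selector unit
- start (a joint): travel of the start button in m: 0 up, 0.006 fully down; a spring button, about 5 N fully down, comes up by itself
- start_top (a point): centre of the top of the round white start button, 32 mm across, in a black round collar 48 mm across in the middle of the start box; its top 67 mm above the bench and 10 mm above the collar when up; pressed straight down
- vial_rack: bystander, loose: blue rack 110 x 80 x 30 mm with small vials standing out 17 mm, on the side of the unit where the start box is not; origin at the centre of its underside. Not to be shifted or lifted
- vial: bystander, loose: small amber vial, 25 mm across, 42 mm tall, standing on the selector unit's corner, 78 mm towards its -x and 78 mm towards its +y; origin at the centre of its underside. Not to be shifted or lifted
- bottle_big: bystander, loose: amber bottle, 86 mm across, 170 mm tall, blue cap; origin at the centre of its underside. Not to be shifted or lifted
- bottle_small: bystander, loose: amber bottle, 70 mm across, 140 mm tall, blue cap; origin at the centre of its underside. Not to be shifted or lifted
- beaker: bystander, loose: glass beaker, 64 mm across, 70 mm tall; origin at the centre of its underside. Not to be shifted or lifted
- mouse: bystander, loose: computer mouse, 100 x 60 x 32 mm; origin at the centre of its underside. Not to be shifted or lifted
- capbox: bystander, loose: round white tub, 60 mm across, 35 mm tall; origin at the centre of its underside. Not to be shifted or lifted
There are look-alikes about, which are no part of the job. Leave any green, red or turquoise look-alike of the startbox alone.

How it is judged:
On the way, in this order (a step that is already met when the one before it is completed fails the run):
1. the lever stands seated in the sixth click (value of joint selector between 2.498 and 2.738 rad and velocity of joint selector between -0.05 and 0.05 rad/s), for 0.4 s.
2. the start button is pressed fully down (value of joint start above 0.0045 m and value of joint selector between 2.498 and 2.738 rad), for 0.05 s.
At the end, for the whole second after the job is handed in: the lever rests within 0.12 rad (7 degrees) of the sixth click and the start button, pressed at least 4.5 of its 6 mm, is up again (within 1.5 mm) (value of joint selector between 2.498 and 2.738 rad and value of joint start below 0.0015 m); the robot touches nothing.
It fails at once if the start button is pressed (over 3 mm) while the lever is not in the sixth click (value of joint start above 0.003 m and not (value of joint selector between 2.498 and 2.738 rad)).
It fails at once if the lever is pinched: over 3 N from the fingers on both of its sides at once (contact force between the fingers and selector_c0 above 3 N and contact force between the fingers and selector_c1 above 3 N).
It fails at once if the small knob is turned by more than 0.3 rad (value of joint trim above 0.3 rad).
It fails at once if a bystander is shifted or lifted (30 mm; the vial 20 mm) (distance of any of vial_rack, bottle_big, bottle_small, beaker, mouse, capbox from where it was at the start of the episode above 0.03 m or distance of vial from where it was at the start of the episode above 0.02 m).
It also fails if it takes over 64 s, if anything falls off the work surface, if the arm or the gripper's body presses on something with over 40 N, if the wrist force passes 120 N, or if a joint passes its speed limit or range.

## Working session

There is one attempt and no reset: what is moved stays moved. The work goes in short steps, Python scripts to look and compute and a shell command to move; the robot and the scene stay as the last step left them, time stands still between calls to the robot, and variables do not carry over. Pictures are saved under pics/ and viewed, about 8 in all and at most 12, crops included, and the job is handed in when it is done.

```bash
mkdir -p pics
cat > h.py <<'E'
import numpy as np, cv2
from plant import get_state, read_camera
def K(c):
    f=210/np.tan(np.radians(c["fov_y"])/2); return np.array([[f,0,c["cx"]],[0,f,c["cy"]],[0,0,1]])
def ray(c,uv,z):
    p=cv2.undistortPoints(np.array([[uv]],float),K(c),np.array(c["distortion"],float))[0,0]
    T=np.array(c["T"]); d=T[:3,:3]@[p[0],p[1],1]; o=T[:3,3]; return o+d*(z-o[2])/d[2]
def proj(c,P):
    T=np.linalg.inv(np.array(c["T"])); P=np.atleast_2d(P)@T[:3,:3].T+T[:3,3]
    return cv2.projectPoints(P,np.zeros(3),np.zeros(3),K(c),np.array(c["distortion"],float))[0][:,0]
def save(c,n): cv2.imwrite("pics/"+n,c["img"][:,:,::-1])
E
python3 - <<'E'
from h import *
import pickle
cs={n:read_camera(n) for n in("top","side")}
pickle.dump(cs,open("c0.pkl","wb"))
for n in cs: save(cs[n],n+"0.png"); print(n,cs[n]["fov_y"],np.round(cs[n]["T"],3))
print(get_state())
E
```

```text
top 57.461409789413 [[-0.101 -0.974  0.203  0.235]
 [-0.995  0.099 -0.02   0.028]
 [-0.    -0.204 -0.979  1.218]
 [ 0.     0.     0.     1.   ]]
side 57.264874976505 [[ 0.7   -0.453  0.553 -0.102]
 [-0.714 -0.457  0.53  -0.524]
 [ 0.013 -0.765 -0.643  0.763]
 [ 0.     0.     0.     1.   ]]
{'time': 0.1, 'qpos': array([ 1.08097905e+00,  2.87100201e-01,  1.57803397e+00, -1.64699577e-05,
        1.27859582e+00, -1.50001780e-01]), 'dq': array([ 0.00149517, -0.0001375 , -0.00549068,  0.00236707, -0.00216374,
       -0.00134174]), 'joint_efforts': array([ 2.97843999e-04, -4.07295656e+01, -2.93699133e+01, -2.06222621e-04,
        3.43245854e-03,  5.33102181e-06]), 'eef_pos': array([0.2246915 , 0.63589953, 0.24106823]), 'tcp_rot': array([ 0.57768877,  0.40758285, -0.40892837, -0.57700043]), 'contact_force': array([-0.42005731,  0.15190015,  0.16636814]), 'wrist_torque': array([ 0.00508158, -0.01988954, -0.01681227]), 'opening': 1.002703592793499}
```

View pics/top0.png

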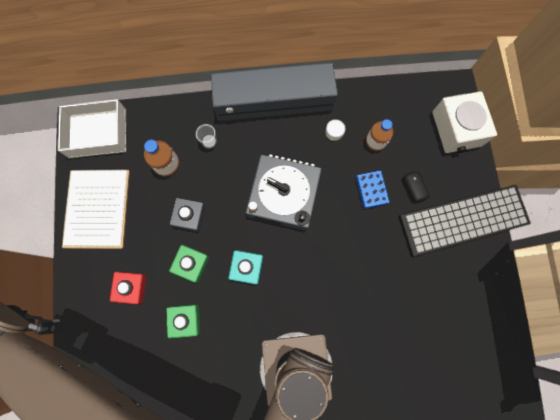

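View pics/side0.png

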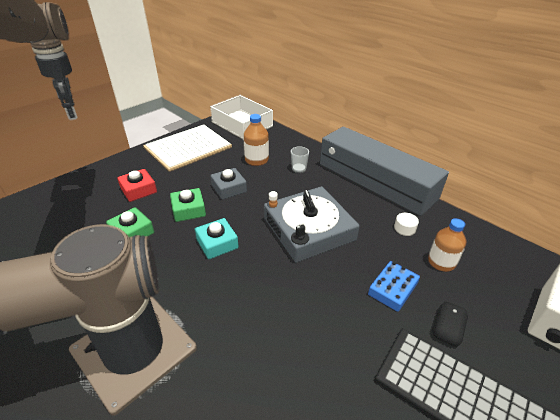

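The top view shows the selector at about (284,190), its knob at (303,217) and its vial at (253,207). Candidates for the start box are dark grey (186,213), green (188,263) and (181,321), red (126,288) and turquoise (245,267). I choose the dark grey one, and take a close crop of it and the dial.

Run:
```python
from h import *
import pickle
cs=pickle.load(open("c0.pkl","rb"));c=cs["top"]
a=cv2.resize(c["img"][145:240,160:335],None,fx=4.5,fy=4.5,interpolation=cv2.INTER_CUBIC)
cv2.imwrite("pics/crop1.png",a[:,:,::-1])
# dial ellipse fit
g=c["img"].astype(int).min(2); m=np.zeros(g.shape,np.uint8); m[150:230,245:325]=(g[150:230,245:325]>140)
n,l,st,ce=cv2.connectedComponentsWithStats(m); k=1+st[1:,4].argmax()
cn=max(cv2.findContours((l==k).astype(np.uint8),0,2)[0],key=cv2.contourArea)
e=cv2.fitEllipse(cv2.convexHull(cn)); print("ell",e, "centre",ray(c,e[0],.063))
print("btn",ray(c,(185,213),.067),"vial",ray(c,(253,206),.1),"knob",ray(c,(303,216),.1))
```

```text
ell ((285.0760498046875, 192.4783172607422), (59.6330451965332, 76.09803771972656), 59.2403678894043) centre [ 0.53337145 -0.02045925  0.063     ]
btn [0.49894305 0.29300492 0.067     ] vial [0.4920387  0.08087379 0.1       ] knob [ 0.44660301 -0.06440885  0.1       ]
```

View pics/crop1.png

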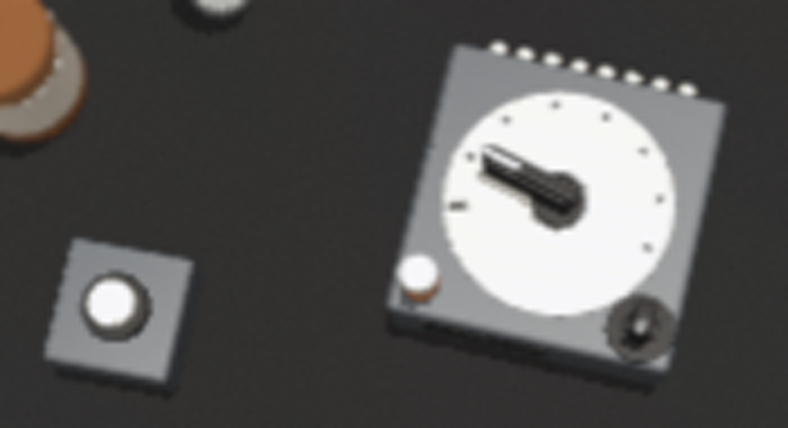

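The crop shows the bar at crop (457,205), dots clockwise from (470,156) to (647,247), sixth at (643,151). The lever points at the second mark. The dark grey start box has its white button at (112,303).

Run:
```python
from h import *
import pickle
from scipy.optimize import least_squares
cs=pickle.load(open("c0.pkl","rb"));c=cs["top"]
px=np.array([(457,205),(470,156),(506,119),(556,104),(606,116),(643,151),(660,199),(647,247)])/4.5+[160-.4,145-.4]
W=np.array([ray(c,p,.063)[:2] for p in px])
al=np.radians(105-30*np.arange(8))
f=lambda q:(q[:2]+.07*np.c_[np.cos(al+q[2]),np.sin(al+q[2])]-W).ravel()
s=least_squares(f,[.55,-.02,0]);print("centre,yaw",s.x,np.degrees(s.x[2]),"resid mm",np.abs(s.fun).max()*1e3)
print("marks",np.round(W,3).tolist())
print("dial by outline",ray(c,(559/4.5+159.6,204/4.5+144.6),.063))
tip=ray(c,(488/4.5+159.6,152/4.5+144.6),.099); d=tip[:2]-s.x[:2];print("tip",tip,np.hypot(*d),"sel deg",105-np.degrees(np.arctan2(d[1],d[0])-s.x[2]))
b=ray(c,(112/4.5+159.6,303/4.5+144.6),.067);print("btn",b)
# check in side
q=s.x; al6=al[5]+q[2]
print("side proj", proj(cs["side"],[[*q[:2],.063],b,[*(q[:2]+.07*np.array([np.cos(al[0]+q[2]),np.sin(al[0]+q[2])])),.063]]))
# button measured in side
g=cs["side"]["img"].astype(int).min(2); m=(g>150).astype(np.uint8); m[:160]=0;m[185:]=0;m[:,:215]=0;m[:,245:]=0
ys,xs=np.nonzero(m);print("side button blob",xs.mean(),ys.mean(),len(xs),ray(cs["side"],(xs.mean(),ys.mean()),.066))
from scipy.spatial.transform import Rotation as R
print(R.from_quat(get_state()["tcp_rot"]).as_matrix().round(3))
```

```text
centre,yaw [ 0.5438362  -0.01723467 -0.33415427] -19.14562964698316 resid mm 0.7668995324420225
marks [[0.548, 0.053], [0.583, 0.041], [0.607, 0.013], [0.614, -0.023], [0.602, -0.057], [0.574, -0.08], [0.538, -0.087], [0.505, -0.075]]
dial by outline [ 0.54191292 -0.01742756  0.063     ]
tip [0.57335438 0.02792323 0.099     ] 0.05394959652076345 sel deg 29.025643539219587
btn [0.50245859 0.29441373 0.067     ]
side proj [[309.59801367 212.0101979 ]
 [226.61042886 171.32932681]
 [292.58299319 200.05599219]]
side button blob 227.4179104477612 172.49253731343285 67 [0.50104242 0.28885176 0.066     ]
[[ 0.333 -0.001 -0.943]
 [ 0.943 -0.002  0.333]
 [-0.002 -1.     0.   ]]
```

Lever is in click 2 (measured 29°). The dial fit residual is 0.8 mm, so positions are consistent. Click 6 is at world angle -64°. I'll shut the fingers and travel to above the lever's left side, (0.540, 0.040), at a safe height.

```bash
R='[{"x":-23,"z":-25,"hand":1},{"x":-23,"z":-25,"hand":1},{"x":-23,"z":-25,"hand":1},{"x":-23,"z":-25,"hand":1},{"x":-23,"z":-25,"hand":1}]' ; unset R
python3 -m inch '[{"x":-23,"z":-25,"hand":1},{"x":-23,"z":-25,"hand":1},{"x":-23,"z":-25,"hand":1},{"x":-23,"z":-25,"hand":1},{"x":-23,"z":-25,"hand":1}]' 20
python3 -m inch '[{"x":-23,"z":-25,"hand":1},{"x":-23,"z":-25,"hand":1},{"x":-23,"z":-25,"hand":1},{"x":-23,"z":-25,"hand":1},{"x":-23,"z":-25,"hand":1}]'
python3 -m inch '[{"x":-23,"z":-25,"hand":1},{"x":-23,"z":-25,"hand":1},{"x":-23,"z":-25,"hand":1},{"x":-23,"z":-25,"hand":1},{"x":-23,"z":-25,"hand":1}]'
python3 -m inch '[{"x":-23,"z":-25,"hand":1},{"x":-23,"z":-25,"hand":1},{"x":-23,"z":-25,"hand":1},{"x":-23,"z":-25,"hand":1},{"hand":1}]'
python3 -c "
from h import *
from scipy.spatial.transform import Rotation as R
s=get_state();print(s['qpos'].round(2),s['eef_pos']);print(R.from_quat(s['tcp_rot']).as_matrix().round(3))"
```

```text
[ 1.08  0.29  1.58 -0.    1.28 -0.15] [0.2246915  0.63589953 0.24106823]
[[ 0.333 -0.001 -0.943]
 [ 0.943 -0.002  0.333]
 [-0.002 -1.     0.   ]]validation failed for argument at $[0]...
validation failed for argument at $[0]...
validation failed for argument at $[0]...
validation failed for argument at $[0]...
```

Refused; every field seems to be required. I'll try a single full row.

```bash
python3 -m inch '[{"ax":0,"ay":0,"az":0,"x":-23,"y":0,"z":-25,"hand":1}]' 20; python3 -m inch '[{"ax":0,"ay":0,"az":0,"x":-23,"y":0,"z":-25,"hand":1},{"ax":0,"ay":0,"az":0,"x":-23,"y":0,"z":-25,"hand":1},{"ax":0,"ay":0,"az":0,"x":-23,"y":0,"z":-25,"hand":1},{"ax":0,"ay":0,"az":0,"x":-23,"y":0,"z":-25,"hand":1},{"ax":0,"ay":0,"az":0,"x":-23,"y":0,"z":-25,"hand":1}]'
```

```text
time: 0.18
eef_pos: [0.2387, 0.6086, 0.2411]
tcp_rot: [-0.576, -0.409, 0.41, 0.577]
contact_force: [0.6, -2.0, -0.0]
opening: 0.885
time: 0.6
eef_pos: [0.3205, 0.4546, 0.2417]
tcp_rot: [0.577, 0.408, -0.409, -0.577]
contact_force: [0.5, 0.2, 1.1]
opening: 0.145
```

```bash
python3 -m inch '[{"ax":0,"ay":0,"az":0,"x":-23,"y":0,"z":-25,"hand":1},{"ax":0,"ay":0,"az":0,"x":-23,"y":0,"z":-25,"hand":1},{"ax":0,"ay":0,"az":0,"x":-23,"y":0,"z":-25,"hand":1},{"ax":0,"ay":0,"az":0,"x":-23,"y":0,"z":-25,"hand":1},{"ax":0,"ay":0,"az":0,"x":-23,"y":0,"z":-25,"hand":1}]'
python3 -m inch '[{"ax":0,"ay":0,"az":0,"x":-23,"y":0,"z":-25,"hand":1},{"ax":0,"ay":0,"az":0,"x":-23,"y":0,"z":-25,"hand":1},{"ax":0,"ay":0,"az":0,"x":-23,"y":0,"z":-25,"hand":1},{"ax":0,"ay":0,"az":0,"x":-23,"y":0,"z":-25,"hand":1},{"ax":0,"ay":0,"az":0,"x":-23,"y":0,"z":-25,"hand":1}]'
python3 -m inch '[{"ax":0,"ay":0,"az":0,"x":-23,"y":0,"z":-25,"hand":1},{"ax":0,"ay":0,"az":0,"x":-23,"y":0,"z":-25,"hand":1},{"ax":0,"ay":0,"az":0,"x":-23,"y":0,"z":-25,"hand":1},{"ax":0,"ay":0,"az":0,"x":-23,"y":0,"z":-25,"hand":1},{"ax":0,"ay":0,"az":0,"x":0,"y":0,"z":0,"hand":1}]'
python3 -c "
from h import *
from scipy.spatial.transform import Rotation as R
s=get_state();print(s['qpos'].round(2),s['eef_pos'],s['opening']);print(R.from_quat(s['tcp_rot']).as_matrix().round(3))
T=R.from_quat(s['tcp_rot']).as_matrix()
print('to go tool mm',T.T@(np.array([.540,.040,.15])-s['eef_pos'])*1e3)"
```

```text
time: 1.02
eef_pos: [0.4, 0.3046, 0.2419]
tcp_rot: [-0.577, -0.408, 0.409, 0.577]
contact_force: [0.6, 0.4, -0.7]
opening: 0.003
time: 1.43
eef_pos: [0.4796, 0.1545, 0.242]
tcp_rot: [-0.577, -0.408, 0.408, 0.577]
contact_force: [0.4, 0.9, -0.6]
opening: -0.004
time: 1.85
eef_pos: [0.5449, 0.0314, 0.242]
tcp_rot: [0.579, 0.407, -0.407, -0.578]
contact_force: [-0.5, -0.1, 0.1]
opening: -0.0
[-0.13  0.    1.9  -0.    1.24 -1.35] [0.54488607 0.03137194 0.24196067] -0.00013086238140383826
[[ 0.338  0.001 -0.941]
 [ 0.941 -0.002  0.338]
 [-0.002 -1.    -0.001]]
to go tool mm [ 6.63424417 91.93872813  7.63800662]
```

```bash
python3 -m inch '[{"ax":0,"ay":0,"az":0,"x":8,"y":30,"z":7,"hand":1},{"ax":0,"ay":0,"az":0,"x":0,"y":30,"z":0,"hand":1},{"ax":0,"ay":0,"az":0,"x":0,"y":30,"z":0,"hand":1},{"ax":0,"ay":0,"az":0,"x":0,"y":30,"z":0,"hand":1},{"ax":0,"ay":0,"az":0,"x":0,"y":0,"z":0,"hand":1}]'
python3 - <<'E'
from h import *
a=read_camera("side");b=read_camera("top")
A=cv2.resize(a["img"][140:280,230:380],None,fx=3.6,fy=3.6,interpolation=cv2.INTER_CUBIC)[:504,:400]
A=cv2.resize(a["img"][150:270,245:378],None,fx=3,fy=3,interpolation=cv2.INTER_CUBIC)
B=cv2.resize(b["img"][130:250,230:363],None,fx=3,fy=3,interpolation=cv2.INTER_CUBIC)
cv2.imwrite("pics/p2.png",np.hstack([A,B])[:,:,::-1])
e=get_state()["eef_pos"]; print(e,(proj(a,[e-[0,0,.011]])-[245,150])*3,(proj(b,[e-[0,0,.011]])-[230,130])*3+[399,0])
E
```

```text
time: 2.27
eef_pos: [0.5337, 0.0469, 0.1152]
tcp_rot: [-0.574, -0.405, 0.412, 0.581]
contact_force: [-1.7, 0.6, -1.7]
opening: -0.002
[0.53801432 0.04640118 0.12138553] [[141.31934385 118.71507603]] [[497.72313155 177.52085528]]
```

View pics/p2.png

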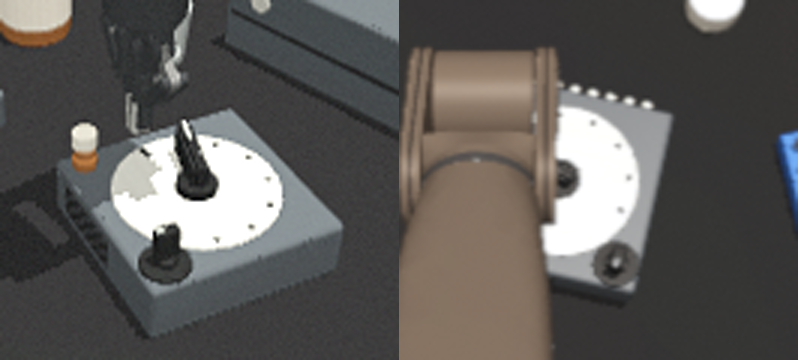

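Side crop: fingertip at (140,130), behind and left of the lever, whose tip is at (183,122). It is clear of the vial at (84,140). Now I work out the descent and the pushing arc.

Run:
```python
from h import *
from scipy.spatial.transform import Rotation as R
s=get_state();T=R.from_quat(s['tcp_rot']).as_matrix();p=s['eef_pos'].copy();p[2]=.121
C=np.array([.5438,-.0172])
def P(th,d=.024,r=.044):
    t=np.radians(th);u=np.array([np.cos(t),np.sin(t)]);n=np.array([-u[1],u[0]]);return np.r_[C+r*u+d*n,.091]
w=[np.r_[p[:2],.091]]+[P(t) for t in range(56,-60,-8)]
for q in w: print(q.round(3),(T.T@(q-p)*1e3).round(1)); p=q
```

```text
[0.538 0.046 0.091] [ 0.  30.  -0.1]
[0.549 0.033 0.091] [ -9.4  -0.  -14.5]
[0.555 0.032 0.091] [ 1.2 -0.  -6.9]
[0.562 0.029 0.091] [ 0.3 -0.  -7. ]
[0.568 0.026 0.091] [-0.7 -0.  -7. ]
[0.574 0.023 0.091] [-1.7 -0.  -6.8]
[0.579 0.018 0.091] [-2.6 -0.  -6.5]
[0.584 0.013 0.091] [-3.5 -0.  -6.1]
[0.588 0.007 0.091] [-4.3 -0.  -5.5]
[0.591 0.    0.091] [-5.  -0.  -4.9]
[ 0.593 -0.006  0.091] [-5.7 -0.  -4.1]
[ 0.594 -0.013  0.091] [-6.2 -0.  -3.3]
[ 0.594 -0.02   0.091] [-6.6 -0.  -2.4]
[ 0.593 -0.027  0.091] [-6.8 -0.  -1.5]
[ 0.591 -0.034  0.091] [-7.   0.  -0.5]
[ 0.588 -0.04   0.091] [-7.   0.   0.5]
```

```bash
python3 -m inch '[{"ax":0,"ay":0,"az":0,"x":0,"y":15,"z":0,"hand":1},{"ax":0,"ay":0,"az":0,"x":0,"y":15,"z":0,"hand":1},{"ax":0,"ay":0,"az":0,"x":0,"y":0,"z":0,"hand":1},{"ax":0,"ay":0,"az":0,"x":-4.7,"y":0,"z":-7.3,"hand":1},{"ax":0,"ay":0,"az":0,"x":-4.7,"y":0,"z":-7.2,"hand":1}]'
python3 -m inch '[{"ax":0,"ay":0,"az":0,"x":1.2,"y":0,"z":-6.9,"hand":1},{"ax":0,"ay":0,"az":0,"x":0.3,"y":0,"z":-7,"hand":1},{"ax":0,"ay":0,"az":0,"x":-0.7,"y":0,"z":-7,"hand":1},{"ax":0,"ay":0,"az":0,"x":-1.7,"y":0,"z":-6.8,"hand":1},{"ax":0,"ay":0,"az":0,"x":-2.6,"y":0,"z":-6.5,"hand":1}]'
python3 -m inch '[{"ax":0,"ay":0,"az":0,"x":0,"y":0,"z":0,"hand":1}]'
python3 - <<'E'
from h import *
a=read_camera("side");b=read_camera("top")
A=cv2.resize(a["img"][150:270,245:378],None,fx=3,fy=3,interpolation=cv2.INTER_CUBIC)
B=cv2.resize(b["img"][130:250,230:363],None,fx=3,fy=3,interpolation=cv2.INTER_CUBIC)
cv2.imwrite("pics/p3.png",np.hstack([A,B])[:,:,::-1]); print(get_state()["eef_pos"])
E
```

```text
time: 2.78
eef_pos: [0.5514, 0.0319, 0.0947]
tcp_rot: [0.578, 0.41, -0.408, -0.576]
contact_force: [0.6, -0.6, 0.3]
opening: 0.001
time: 3.2
eef_pos: [0.5814, 0.0175, 0.0925]
tcp_rot: [-0.577, -0.408, 0.408, 0.578]
contact_force: [-2.9, 1.9, 0.7]
opening: -0.002
time: 3.28
eef_pos: [0.5819, 0.0168, 0.0925]
tcp_rot: [0.578, 0.408, -0.408, -0.577]
contact_force: [-1.0, 1.4, 0.4]
opening: -0.003
[0.58127592 0.01762767 0.09239737]
```

View pics/p3.png

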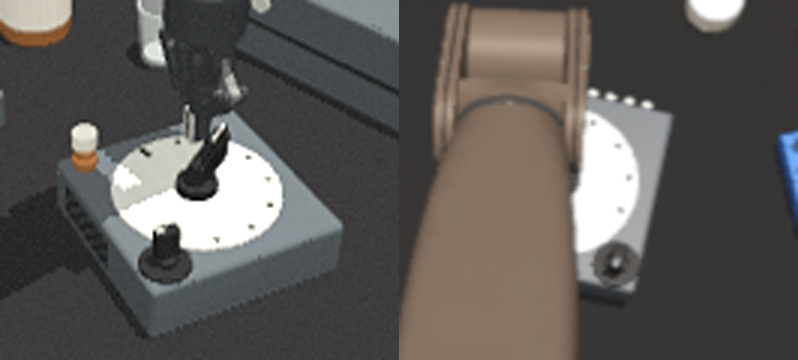

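The side crop shows the lever turned clockwise, tip now at (222,130), pushed by the fingertip behind it. I continue the arc.

```bash
python3 -m inch '[{"ax":0,"ay":0,"az":0,"x":-3.5,"y":0,"z":-6.1,"hand":1},{"ax":0,"ay":0,"az":0,"x":-4.3,"y":0,"z":-5.5,"hand":1},{"ax":0,"ay":0,"az":0,"x":-5,"y":0,"z":-4.9,"hand":1},{"ax":0,"ay":0,"az":0,"x":-5.7,"y":0,"z":-4.1,"hand":1},{"ax":0,"ay":0,"az":0,"x":-6.2,"y":0,"z":-3.3,"hand":1}]'
python3 -m inch '[{"ax":0,"ay":0,"az":0,"x":-6.6,"y":0,"z":-2.4,"hand":1},{"ax":0,"ay":0,"az":0,"x":-6.8,"y":0,"z":-1.5,"hand":1},{"ax":0,"ay":0,"az":0,"x":0,"y":0,"z":0,"hand":1}]'
python3 - <<'E'
from h import *
a=read_camera("side");C=np.array([.5438,-.0172])
A=cv2.resize(a["img"][150:270,245:395],None,fx=5,fy=5,interpolation=cv2.INTER_CUBIC)
cv2.imwrite("pics/p4.png",A[:,:,::-1]); print(get_state()["eef_pos"])
for t in(-34,-49,-64,-79):
  r=np.radians(t);print(t,(proj(a,[[*(C+.058*np.array([np.cos(r),np.sin(r)])),.099]])-[245,150])*5)
E
```

```text
time: 3.8
eef_pos: [0.5952, -0.0144, 0.0922]
tcp_rot: [-0.577, -0.408, 0.408, 0.578]
contact_force: [-1.1, 0.9, -0.1]
opening: -0.004
time: 4.05
eef_pos: [0.5945, -0.0292, 0.0924]
tcp_rot: [0.578, 0.408, -0.408, -0.577]
contact_force: [1.7, 1.0, -0.3]
opening: -0.0
[ 0.5946392  -0.02861737  0.09251913]
-34 [[428.64675725 247.85020836]]
-49 [[433.38620087 265.22055134]]
-64 [[430.879744   282.62493686]]
-79 [[421.06987414 298.83112555]]
```

View pics/p4.png

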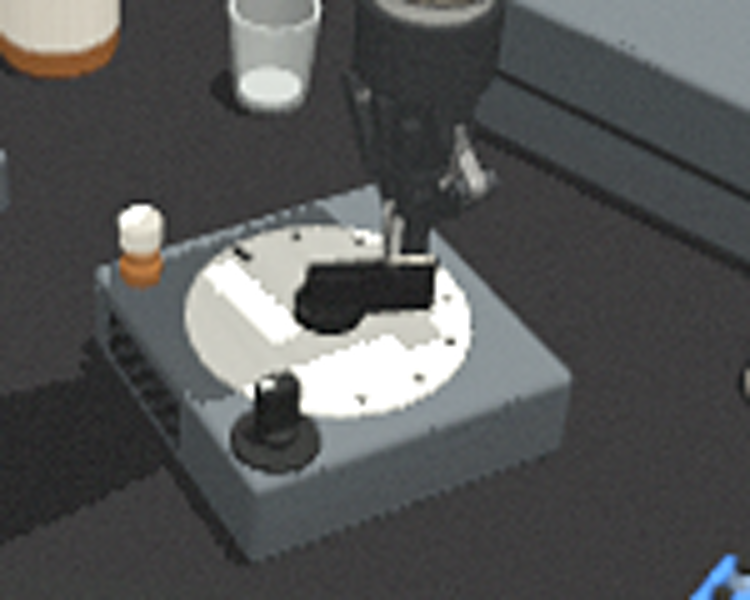

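The lever's top outer end is at about (435,257), which gives roughly -42°, between clicks 5 and 6 and as planned. Two slow steps more take it past the half-way angle of -49°.

```bash
python3 -m inch '[{"ax":0,"ay":0,"az":0,"x":-3.5,"y":0,"z":-0.2,"hand":1},{"ax":0,"ay":0,"az":0,"x":-3.5,"y":0,"z":-0.2,"hand":1},{"ax":0,"ay":0,"az":0,"x":-3.5,"y":0,"z":0.3,"hand":1},{"ax":0,"ay":0,"az":0,"x":-3.5,"y":0,"z":0.3,"hand":1},{"ax":0,"ay":0,"az":0,"x":0,"y":0,"z":0,"hand":1}]'
python3 -m inch '[{"ax":0,"ay":0,"az":0,"x":0,"y":0,"z":0,"hand":1},{"ax":0,"ay":0,"az":0,"x":0,"y":0,"z":0,"hand":1}]'
python3 - <<'E'
from h import *
a=read_camera("side")
A=cv2.resize(a["img"][150:270,245:395],None,fx=5,fy=5,interpolation=cv2.INTER_CUBIC)
cv2.imwrite("pics/p5.png",A[:,:,::-1]); print(get_state()["eef_pos"],get_state()["contact_force"])
E
```

```text
time: 4.52
eef_pos: [0.589, -0.0416, 0.0923]
tcp_rot: [0.578, 0.408, -0.409, -0.577]
contact_force: [0.1, -0.2, -0.2]
opening: 0.001
time: 4.68
eef_pos: [0.5893, -0.041, 0.0924]
tcp_rot: [0.577, 0.408, -0.408, -0.577]
contact_force: [0.4, -0.9, -0.4]
opening: -0.0
[ 0.58935938 -0.04086644  0.09235601] [0.78455709 0.20030233 0.61661912]
```

View pics/p5.png

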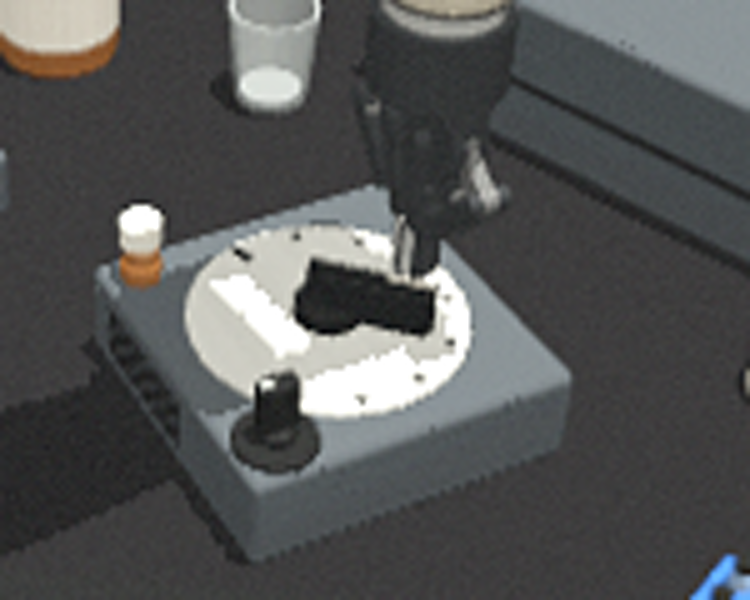

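The lever's outer end is at (434,284), against (431,283) predicted for the sixth click. Contact force is about zero, so it is seated. I back off, rise, and go above the start button.

```bash
python3 -m inch '[{"ax":0,"ay":0,"az":0,"x":5,"y":0,"z":-5,"hand":1},{"ax":0,"ay":0,"az":0,"x":2,"y":-20,"z":-2,"hand":1},{"ax":0,"ay":0,"az":0,"x":0,"y":-35,"z":0,"hand":1},{"ax":0,"ay":0,"az":0,"x":0,"y":-35,"z":0,"hand":1},{"ax":0,"ay":0,"az":0,"x":0,"y":-20,"z":0,"hand":1}]'
python3 -m inch '[{"ax":0,"ay":0,"az":0,"x":28,"y":0,"z":20,"hand":1},{"ax":0,"ay":0,"az":0,"x":28,"y":0,"z":20,"hand":1},{"ax":0,"ay":0,"az":0,"x":28,"y":0,"z":20,"hand":1},{"ax":0,"ay":0,"az":0,"x":28,"y":0,"z":20,"hand":1},{"ax":0,"ay":0,"az":0,"x":28,"y":0,"z":20,"hand":1}]'
python3 -m inch '[{"ax":0,"ay":0,"az":0,"x":28,"y":0,"z":20,"hand":1},{"ax":0,"ay":0,"az":0,"x":28,"y":0,"z":20,"hand":1},{"ax":0,"ay":0,"az":0,"x":28,"y":0,"z":20,"hand":1},{"ax":0,"ay":0,"az":0,"x":28,"y":0,"z":20,"hand":1},{"ax":0,"ay":0,"az":0,"x":28,"y":0,"z":20,"hand":1}]'
python3 -m inch '[{"ax":0,"ay":0,"az":0,"x":0,"y":0,"z":0,"hand":1},{"ax":0,"ay":0,"az":0,"x":0,"y":0,"z":0,"hand":1}]'
python3 - <<'E'
from h import *
import pickle
from scipy.spatial.transform import Rotation as R
s=get_state();T=R.from_quat(s['tcp_rot']).as_matrix();print(s['eef_pos'],T.T@(np.array([.502,.292,.09])-s['eef_pos'])*1e3)
c=pickle.load(open("c0.pkl","rb"))["top"];print("bottle cap",ray(c,(151,146),.17),"base",ray(c,(167,166),0.02))
E
```

```text
time: 5.15
eef_pos: [0.6003, -0.0365, 0.2067]
tcp_rot: [0.579, 0.41, -0.407, -0.576]
contact_force: [1.8, 0.1, -0.0]
opening: 0.004
time: 5.57
eef_pos: [0.5504, 0.1305, 0.2026]
tcp_rot: [0.577, 0.408, -0.408, -0.577]
contact_force: [0.9, 0.8, -0.4]
opening: -0.0
time: 5.98
eef_pos: [0.5025, 0.2962, 0.2026]
tcp_rot: [0.577, 0.409, -0.408, -0.577]
contact_force: [1.1, -1.1, 0.6]
opening: -0.001
time: 6.15
eef_pos: [0.5025, 0.296, 0.2023]
tcp_rot: [0.577, 0.409, -0.409, -0.576]
contact_force: [-0.4, 0.2, 0.6]
opening: 0.001
[0.50252294 0.29598085 0.20234708] [ -3.91362297 112.34796642  -0.77733508]
bottle cap [0.68580705 0.35967726 0.17      ] base [0.67408221 0.35571056 0.02      ]
```

```bash
python3 -m inch '[{"ax":0,"ay":0,"az":0,"x":-3,"y":35,"z":-1,"hand":1},{"ax":0,"ay":0,"az":0,"x":0,"y":35,"z":0,"hand":1},{"ax":0,"ay":0,"az":0,"x":0,"y":30,"z":0,"hand":1},{"ax":0,"ay":0,"az":0,"x":0,"y":0,"z":0,"hand":1}]'
python3 - <<'E'
from h import *
a=read_camera("side");b=read_camera("top")
A=cv2.resize(a["img"][130:250,190:340],None,fx=2.6,fy=2.6,interpolation=cv2.INTER_CUBIC)
B=cv2.resize(b["img"][140:260,185:335],None,fx=2.6,fy=2.6,interpolation=cv2.INTER_CUBIC)
cv2.imwrite("pics/p6.png",np.hstack([A,B])[:,:,::-1]);e=get_state()["eef_pos"];print(e,(proj(a,[e-[0,0,.011],[e[0],e[1],.067]])-[190,130])*2.6)
E
```

```text
time: 6.48
eef_pos: [0.4989, 0.288, 0.0951]
tcp_rot: [-0.577, -0.403, 0.413, 0.579]
contact_force: [-2.0, -0.2, -1.2]
opening: -0.003
[0.50290337 0.28986856 0.10158642] [[ 96.37610322  92.55917521]
 [ 97.87709511 108.83983523]]
```

View pics/p6.png

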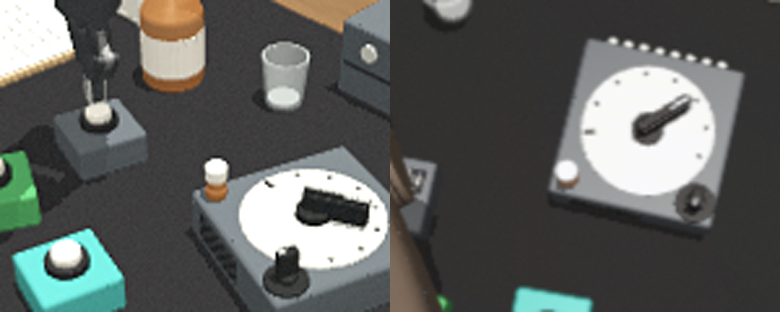

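The top crop shows the lever pointing at the sixth mark, at (690,100). The side crop shows the fingertip right above the white button at (98,115). I press straight down.

```bash
python3 -m inch '[{"ax":0,"ay":0,"az":0,"x":0,"y":11,"z":0,"hand":1},{"ax":0,"ay":0,"az":0,"x":0,"y":10,"z":0,"hand":1},{"ax":0,"ay":0,"az":0,"x":0,"y":0,"z":0,"hand":1},{"ax":0,"ay":0,"az":0,"x":0,"y":0,"z":0,"hand":1}]'
python3 -m inch '[{"ax":0,"ay":0,"az":0,"x":0,"y":3,"z":0,"hand":1},{"ax":0,"ay":0,"az":0,"x":0,"y":3,"z":0,"hand":1},{"ax":0,"ay":0,"az":0,"x":0,"y":3,"z":0,"hand":1},{"ax":0,"ay":0,"az":0,"x":0,"y":0,"z":0,"hand":1},{"ax":0,"ay":0,"az":0,"x":0,"y":0,"z":0,"hand":1}]'
```

```text
time: 6.92
eef_pos: [0.5031, 0.2909, 0.0815]
tcp_rot: [0.577, 0.408, -0.408, -0.577]
contact_force: [0.1, 0.0, -0.1]
opening: -0.002
time: 7.33
eef_pos: [0.5039, 0.2913, 0.0733]
tcp_rot: [0.578, 0.409, -0.408, -0.577]
contact_force: [1.1, 1.0, 3.3]
opening: -0.001
```

```bash
python3 -m inch '[{"ax":0,"ay":0,"az":0,"x":0,"y":2,"z":0,"hand":1},{"ax":0,"ay":0,"az":0,"x":0,"y":0,"z":0,"hand":1},{"ax":0,"ay":0,"az":0,"x":0,"y":0,"z":0,"hand":1}]'
python3 -m inch '[{"ax":0,"ay":0,"az":0,"x":0,"y":1,"z":0,"hand":1},{"ax":0,"ay":0,"az":0,"x":0,"y":0,"z":0,"hand":1},{"ax":0,"ay":0,"az":0,"x":0,"y":0,"z":0,"hand":1}]'
```

```text
time: 7.58
eef_pos: [0.5039, 0.2913, 0.072]
tcp_rot: [0.577, 0.409, -0.408, -0.577]
contact_force: [-2.3, -0.7, 9.1]
opening: 0.003
time: 7.83
eef_pos: [0.5039, 0.2914, 0.0719]
tcp_rot: [0.577, 0.409, -0.408, -0.577]
contact_force: [-3.7, -1.6, 13.1]
opening: 0.002
```

The press reached its stop: TCP z stays at 0.072 (tip about 0.061) while the force rises to 13 N. I retreat upward and take a last check.

```bash
python3 -m inch '[{"ax":0,"ay":0,"az":0,"x":0,"y":-10,"z":0,"hand":1},{"ax":0,"ay":0,"az":0,"x":0,"y":-25,"z":0,"hand":1},{"ax":0,"ay":0,"az":0,"x":0,"y":-35,"z":0,"hand":1},{"ax":0,"ay":0,"az":0,"x":0,"y":-35,"z":0,"hand":1},{"ax":0,"ay":0,"az":0,"x":0,"y":0,"z":0,"hand":1}]'
python3 -m inch '[{"ax":0,"ay":0,"az":0,"x":0,"y":0,"z":0,"hand":1},{"ax":0,"ay":0,"az":0,"x":0,"y":0,"z":0,"hand":1},{"ax":0,"ay":0,"az":0,"x":0,"y":0,"z":0,"hand":1}]'
python3 - <<'E'
from h import *
a=read_camera("side");b=read_camera("top")
A=cv2.resize(a["img"][130:250,190:340],None,fx=2.6,fy=2.6,interpolation=cv2.INTER_CUBIC)
B=cv2.resize(b["img"][140:260,185:335],None,fx=2.6,fy=2.6,interpolation=cv2.INTER_CUBIC)
cv2.imwrite("pics/p7.png",np.hstack([A,B])[:,:,::-1]);print(get_state()["eef_pos"],get_state()["contact_force"])
E
```

```text
time: 8.25
eef_pos: [0.5065, 0.2924, 0.1821]
tcp_rot: [0.578, 0.413, -0.404, -0.576]
contact_force: [0.9, 0.6, 1.4]
opening: -0.002
time: 8.5
eef_pos: [0.5016, 0.2905, 0.172]
tcp_rot: [-0.577, -0.407, 0.41, 0.578]
contact_force: [0.5, -0.3, 0.6]
opening: 0.001
[0.50177864 0.29052358 0.17200672] [0.6233291  0.3542426  1.13520072]
```

View pics/p7.png

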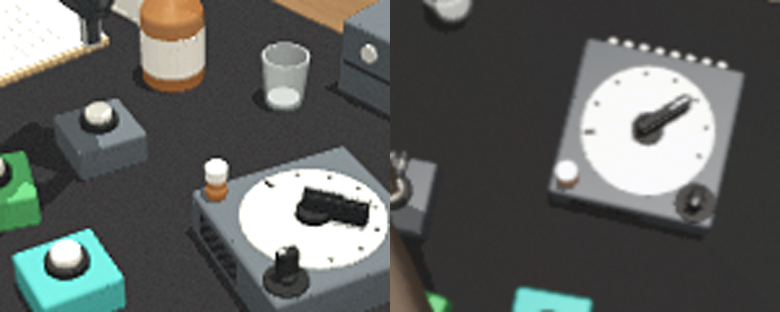

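The lever still points at the sixth mark (690,100). The button is up at (98,115), the hand is clear above it, and the vial, knob, bottle and beaker are unmoved.

```bash
python3 -c "
from plant import sign_off; print(sign_off())"
```

```text
the job is handed in; nothing more can be done
None
```

The lever is in the sixth click and the start button was pressed fully down and came up again. I handed the job in at about 8.6 s on the robot clock; the hand-in reports no verdict.

- **Lever:** It started in the second click. I pushed its left side clockwise with the shut fingertips, without pinching it. Its outer end was within about 3 px (5x crop) of the position predicted for the sixth click. The contact force was near zero, so I took it as seated.
- **Start button:** I pressed the dark grey box's button until it stopped with the fingertip at about 61 mm, 6 mm below its top. The force rose to 13 N there.
- **Last pictures:** The lever is still on the sixth mark, the button is up and the hand is about 9 cm above it. In the crops, the vial, small knob, near bottle and beaker look unmoved. The crops did not show the rack, mouse, tub or the other bottle, but the arm never went near them.
- **Disagreement:** The two cameras placed the button about 5 mm apart sideways, and I aimed between them. The press worked there.
- **Refused command:** My first move command was refused for missing fields, and nothing moved.

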